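Make up a post kit and a rail kit from stock

ROBOT

A 6-joint arm with a two-finger parallel gripper is mounted at the origin on the work surface. World frame = base frame: x ahead of the robot, y to its left, z up, the work surface at z = 0. Lengths are in mm, angles in degrees, forces in N, time in s.
With the tool pointing down it reaches from about 275 to 825 mm from the base axis. Payload 5.2 kg.
Tool frame: the origin (TCP) lies midway between the tips of the shut fingers; the grasp point (between the pads) lies 19 mm behind it; z points along the fingers, y is the line along which they close (so a half turn about z gives the same grasp; the last joint's range is limited). The gripper opens to 93 mm and grips with 3 to 60 N. Pads are 15 mm wide; open, the fingers measure 128 mm over their backs; the gripper's body (75 mm by 188 mm) begins 65 mm behind the grasp point.
Start: joints at [56.505, 14.817, 87.949, -0, 77.235, -11.62], TCP at [204.904, 510.411, 218.653] pointing down, gripper open.
Joint ranges: [-179.93, 179.93], [-52.35, 119.4], [10.71, 147.94], [-69.91, 249.91], [12.55, 155.21], [-178.61, 178.61]. Speed limits (degrees/s): [147.25, 147.25, 180, 180, 180, 180].

INTERFACE

Orientations are given as a 3x3 rotation matrix whose columns are the frame's x, y, z axes.
In Python, from plant import env gives the robot as it stands.
- The arm moves only by the tool send_rows, never from a script. Its argument "motion" is a list of rows, each a list of 7 numbers: the closure, from 0 (fully open) to 1 (shut), then the shift along the tool's x, y, z in mm, then the turn, a rotation vector about the tool's x, y, z in degrees. A call has 1 to 20 rows; each row shifts and turns the commanded pose from where the row before left it, along the tool's axes as they then stand; what a row does not reach is not made up. A row lasts 1/10 s, in which the tool goes at most 50 mm and 8.59 degrees, less where a joint would pass 70% of its speed; a pose out of reach is approached as far as the arm can. A call is refused whole if a number of a shift passes 50 or a number of a turn 8.59, either way. A call with a gripper value outside its range is refused whole. The fingers move at their own pace and stop on an object; "squeeze" is the grip in N (left out, the last holds). Time passes only in rows, so rows that do not move let the fingers close. It gives the time, the measured TCP pose, the force, the opening and the grip force at its end, in the units of the state.
- env.state(): the state, without advancing time (a new reading comes with each control period).
- env.capture(name): name is "side" or "top" or "wrist"; returns a dict with "image" (400x640x3 uint8, red, green, blue), "fx", "fy", "cx", "cy" (pixels), "extrinsics" (4x4, takes a point from camera to world coordinates); the wrist camera has in their place "tool_from_camera" (4x4, takes a point from camera to tool coordinates, whose origin is the TCP and whose axes are the flange's). Camera axes: x right, y down, z forward; pixel columns grow to the right and rows downward; lengths in mm; the calibration is good to about 2 mm. The wrist camera is an equidistant fisheye: a pixel r from the principal point sees the ray r / f radians off the axis. A picture is of the moment at which its call begins: read the wrist's pose just before it. There is no depth.
- env.hand_in(): hands the job in; it is judged then, once.
The state is a dict: "clock": time; "q": joint angles; "joint_velocities": joint speeds; "joint_torque": joint torques, N m; "tcp_pos": TCP position; "tcp_rot": TCP orientation; "ft_force": force on the tool from outside, world axes, zero at the start; "ft_torque": the same for the moment, N m; "finger_gap": opening from 0.0 (shut) to 1.0 (fully open); "finger_force": force on a finger pad.
Only numpy, scipy, OpenCV 4.12 (cv2) and the standard library are available. Lean on these libraries where they do the work, as an engineer would, in place of code of your own. Each camera call takes 0.05 s, during which the arm holds its last target. There are 200 camera calls.

TASK

Make up the two kits from the parts on the mat, one part to a compartment, each standing upright on the tray floor: in the long three-compartment tray the flange goes in the wide middle compartment with the tall sleeve and the hexagonal nut at its two ends (either way round), and the two-compartment tray gets the lug bracket and the domed end cap (either way round). Set the parts down rather than dropping them, let go of them all, and leave the short sleeve and the square block where they are.

Things in the scene. Friction and masses are not known exactly. Their poses are not given: they have to be found in the camera images.
- post_tray: the longer, fixed, grey kit tray with three compartments in a row along its own x axis: outside 234 (x) by 92 (y) mm, walls 12 mm high and 4 mm thick, dividers 3 mm thick and 12 mm high, floor 3 mm thick. The middle compartment is 84 by 84 mm, the end ones 68 (x) by 84 (y) mm inside; compartment centres at x = 0 and x = +/-79 mm, y = 0. Origin: underside centre, at bench height
- rail_tray: the shorter, fixed, grey kit tray with two compartments in a row along its own x axis: outside 179 (x) by 92 (y) mm, walls and divider 12 mm high (walls 4, divider 3 mm thick), floor 3 mm thick. Both compartments are 84 by 84 mm inside, centres at x = +/-43.5 mm, y = 0. Origin: underside centre, at bench height
- tall_sleeve_c (a point): tall plain round steel tube standing on end, 38 mm outside diameter, 26 mm bore, 60 mm high, about 0.3 kg. Point: its centre, half-way up (30 mm above its foot); z up its axis. It stands, like all the stock, on a rubber mat 3 mm thick, at least 80 mm between the centres of neighbours; a tape roll (24 mm high) and a small carton (36 mm high) stand among the stock
- flange_c (a point): steel post flange: disc 60 mm across and 8 mm thick with four small holes, and a round hub of 30 mm diameter rising from its centre, 42 mm high over all, about 0.3 kg; grip the hub. Point: on the axis, half-way up (21 mm above its foot); z up
- hex_nut_c (a point): long hexagonal steel coupling nut standing on end, 36 mm across flats, with a bore, 46 mm high, about 0.2 kg. Point: centre, half-way up (23 mm above its foot); z up its axis, two of the flats face along +/-x and the others follow every 60 degrees
- bracket_c (a point): steel lug bracket: base plate 46 (x) by 56 (y) by 8 mm with an upright plate, 46 mm long in x and 10 mm thick in y, rising across its middle, 46 mm high over all, about 0.3 kg; grip the upright across its thickness. Point: centre, half-way up (23 mm above its foot); z up
- end_cap_c (a point): solid steel end cap: round body of 38 mm diameter with a closed, slightly domed top and a 48 mm rim 6 mm thick at its foot, 46 mm high over all (straight sides from 6 to 38 mm), about 0.2 kg. Point: on the axis, half-way up (23 mm above its foot); z up
- short_sleeve_c (a point): short plain round steel tube, 38 mm outside diameter, 26 mm bore, 30 mm high: stays in stock. Point: its centre, half-way up
- block_c (a point): square steel block 40 by 40 by 36 mm high with a round hole of 18 mm through it from the top: stays in stock. Point: its centre, half-way up

How it is judged (in metres and radians):
At the end, for the whole second after the job is handed in: All five parts in the compartments named in the goal, one each: within 22 mm along and 30 mm across of the compartment centre, on the tray floor (height within 4 mm, tilt under 0.1 rad), released, at rest; short sleeve and block within 20 mm of their starts (x of flange_c in the frame of post_tray between -0.022 and 0.022 m and y of flange_c in the frame of post_tray between -0.03 and 0.03 m and z of flange_c in the frame of post_tray between 0.02 and 0.028 m and ((x of tall_sleeve_c in the frame of post_tray between 0.057 and 0.101 m and y of tall_sleeve_c in the frame of post_tray between -0.03 and 0.03 m and z of tall_sleeve_c in the frame of post_tray between 0.029 and 0.037 m and x of hex_nut_c in the frame of post_tray between -0.101 and -0.057 m and y of hex_nut_c in the frame of post_tray between -0.03 and 0.03 m and z of hex_nut_c in the frame of post_tray between 0.022 and 0.03 m) or (x of tall_sleeve_c in the frame of post_tray between -0.101 and -0.057 m and y of tall_sleeve_c in the frame of post_tray between -0.03 and 0.03 m and z of tall_sleeve_c in the frame of post_tray between 0.029 and 0.037 m and x of hex_nut_c in the frame of post_tray between 0.057 and 0.101 m and y of hex_nut_c in the frame of post_tray between -0.03 and 0.03 m and z of hex_nut_c in the frame of post_tray between 0.022 and 0.03 m)) and ((x of bracket_c in the frame of rail_tray between 0.0215 and 0.0655 m and y of bracket_c in the frame of rail_tray between -0.03 and 0.03 m and z of bracket_c in the frame of rail_tray between 0.022 and 0.03 m and x of end_cap_c in the frame of rail_tray between -0.0655 and -0.0215 m and y of end_cap_c in the frame of rail_tray between -0.03 and 0.03 m and z of end_cap_c in the frame of rail_tray between 0.022 and 0.03 m) or (x of bracket_c in the frame of rail_tray between -0.0655 and -0.0215 m and y of bracket_c in the frame of rail_tray between -0.03 and 0.03 m and z of bracket_c in the frame of rail_tray between 0.022 and 0.03 m and x of end_cap_c in the frame of rail_tray between 0.0215 and 0.0655 m and y of end_cap_c in the frame of rail_tray between -0.03 and 0.03 m and z of end_cap_c in the frame of rail_tray between 0.022 and 0.03 m)) and angle between each of tall_sleeve_c, flange_c, hex_nut_c, bracket_c, end_cap_c's own z axis and vertical below 0.1 rad and linear speed of each of tall_sleeve, flange, hex_nut, bracket, end_cap below 0.02 m/s and contact force between each of tall_sleeve, flange, hex_nut, bracket, end_cap and the fingers below 0.1 N and distance of each of short_sleeve_c, block_c from where it was at the start of the episode below 0.02 m); the robot touches nothing.
It fails at once if a kit part is dropped or thrown (moves faster than 0.6 m/s, a fall of about 18 mm, while no finger touches it) ((contact force between tall_sleeve and the fingers below 0.05 N and linear speed of tall_sleeve above 0.6 m/s) or (contact force between flange and the fingers below 0.05 N and linear speed of flange above 0.6 m/s) or (contact force between hex_nut and the fingers below 0.05 N and linear speed of hex_nut above 0.6 m/s) or (contact force between bracket and the fingers below 0.05 N and linear speed of bracket above 0.6 m/s) or (contact force between end_cap and the fingers below 0.05 N and linear speed of end_cap above 0.6 m/s)).
It fails at once if the short sleeve or the square block is knocked over or shifted by more than 20 mm (distance of any of short_sleeve_c, block_c from where it was at the start of the episode above 0.02 m or angle between any of short_sleeve_c, block_c's own z axis and vertical above 0.3 rad).
It also fails if it takes over 115 s, if anything falls off the work surface, if the arm or the gripper's body presses on something with over 40 N, if the wrist force passes 120 N, or if a joint passes its speed limit or range.

## Working session

There is one attempt and no reset: what is moved stays moved. The work goes in short steps, Python scripts to look and compute and a tool call to move; the robot and the scene stay as the last step left them, time stands still between calls to the robot, and variables do not carry over. Pictures are saved under pics/ and viewed, at most 14 in all, crops included, and the job is handed in when it is done.

Besides the shell and the picture viewer there is one more tool, called after ">>>" in YAML: its name, and indented under it one key for each argument. send_rows: Moves the arm, as the interface text tells. Its arguments: {"type":"object","properties":{"motion":{"type":"array","items":{"type":"array","items":{"type":"number"}}},"squeeze":{"type":"number"}},"required":["motion"]}

```bash
mkdir -p pics; ls
cat > cap.py <<'E'
import sys,cv2,pickle
from plant import env
tag=sys.argv[1]
for n in sys.argv[2:]:
    s=env.state(); c=env.capture(n); c['state']=s
    pickle.dump(c,open(f'{tag}_{n}.pkl','wb'))
    cv2.imwrite(f'pics/{tag}_{n}.png',c['image'][:,:,::-1])
    print(n,{k:(v.round(3).tolist() if hasattr(v,'round') and hasattr(v,'tolist') else v) for k,v in c.items() if k not in('image','state')})
s=env.state();print(s['clock'],s['tcp_pos'],s['tcp_rot'],s['finger_gap'])
E
python3 cap.py a side top wrist
```

```text
pics
side {'fx': 497.46339100152244, 'fy': 497.46339100152244, 'cx': 323.92906046015855, 'cy': 190.53595551191805, 'extrinsics': [[0.958, -0.207, 0.196, 359.662], [-0.285, -0.647, 0.707, -744.255], [-0.02, -0.734, -0.679, 756.394], [0.0, 0.0, 0.0, 1.0]]}
top {'fx': 486.6606329587728, 'fy': 486.6606329587728, 'cx': 317.5477878237531, 'cy': 207.7722130740683, 'extrinsics': [[0.006, -0.997, 0.08, 453.032], [-1.0, -0.007, -0.012, 9.845], [0.013, -0.08, -0.997, 1324.328], [0.0, 0.0, 0.0, 1.0]]}
wrist {'fx': 309.70691628693146, 'fy': 309.70691628693146, 'cx': 322.5511803431221, 'cy': 202.21038682868755, 'tool_from_camera': [[-0.001, -0.958, -0.287, 82.332], [1.0, -0.0, -0.001, 0.366], [0.001, -0.287, 0.958, -166.807], [0.0, 0.0, 0.0, 1.0]]}
0.15 [204.66578154 510.08069164 218.02065571] [[-9.27995883e-01  3.72589649e-01 -7.70796138e-04]
 [ 3.72590333e-01  9.27995231e-01 -1.13779053e-03]
 [ 2.91366166e-04 -1.34305612e-03 -9.99999056e-01]] 1.0011278738166054
```

View pics/a_top.png

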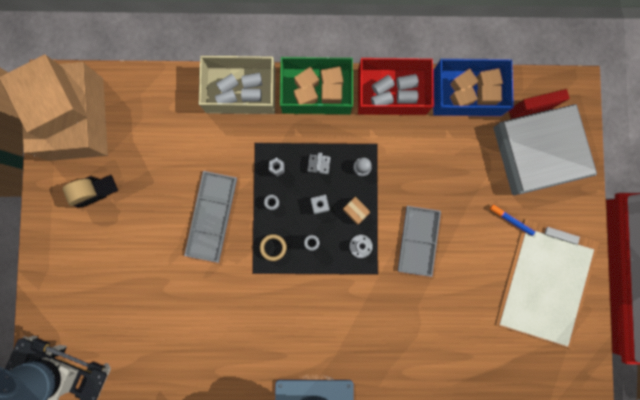

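View pics/a_side.png

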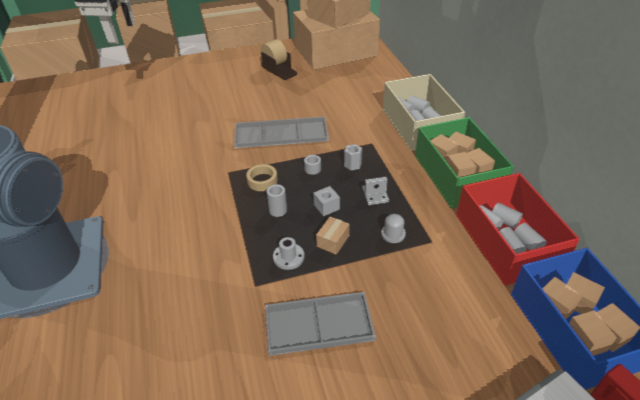

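The top view shows the nut (277,166), bracket (319,163), cap (363,166), short sleeve (272,202), block (320,204), carton (356,210), tape (273,247), tall sleeve (312,243) and flange (361,246). The post tray is at about (211,217) and the rail tray at about (419,241). I'll enlarge both views to get precise pixels.

Run:
```python
import cv2
t=cv2.imread('pics/a_top.png')[140:280,180:446]; cv2.imwrite('pics/t1.png',cv2.resize(t,None,fx=3,fy=3,interpolation=cv2.INTER_CUBIC))
t=cv2.imread('pics/a_side.png')[110:360,225:435]; cv2.imwrite('pics/s1.png',cv2.resize(t,None,fx=2.4,fy=2.4,interpolation=cv2.INTER_CUBIC))
```

```text
(no output)
```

View pics/t1.png

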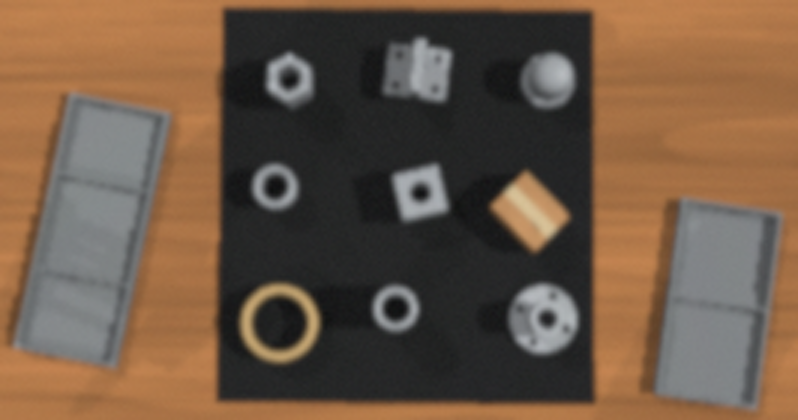

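View pics/s1.png

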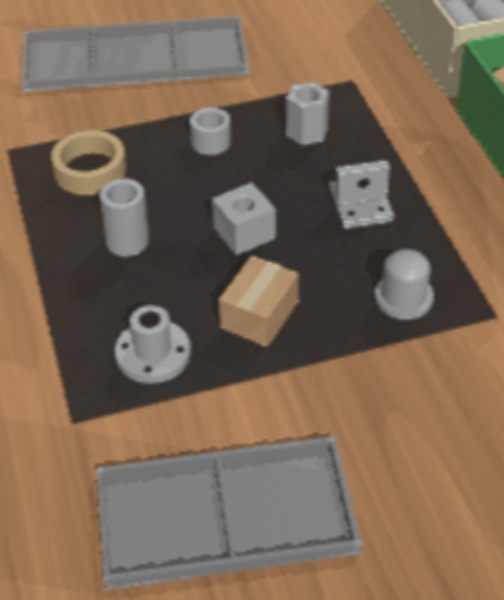

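Parts and tray rims are clear in both enlargements: in the top crop, nut top (290,78), sleeve top (397,308), hub top (548,319), and in the side crop, nut top (308,92), sleeve top (124,194), hub top (150,320). Next I triangulate.

```bash
cat > geo.py <<'E'
import numpy as np,pickle
from scipy.optimize import least_squares
T=pickle.load(open('a_top.pkl','rb'));S=pickle.load(open('a_side.pkl','rb'))
def ray(c,p):
    E=np.array(c['extrinsics']);d=E[:3,:3]@[(p[0]-c['cx'])/c['fx'],(p[1]-c['cy'])/c['fy'],1]
    return E[:3,3],d/np.linalg.norm(d)
def onz(c,p,z):
    o,d=ray(c,p);return o+d*(z-o[2])/d[2]
def tri(rs):
    A=sum(np.eye(3)-np.outer(d,d) for o,d in rs);b=sum((np.eye(3)-np.outer(d,d))@o for o,d in rs)
    x=np.linalg.solve(A,b);return x,[round(float(np.linalg.norm(np.cross(x-o,d))),1) for o,d in rs]
def proj(c,X):
    E=np.array(c['extrinsics']);p=E[:3,:3].T@(np.array(X)-E[:3,3]);return [c['fx']*p[0]/p[2]+c['cx'],c['fy']*p[1]/p[2]+c['cy']]
tp=lambda u:(180+(u[0]+.5)/3-.5,140+(u[1]+.5)/3-.5)
sp=lambda u:(225+(u[0]+.5)/2.4-.5,110+(u[1]+.5)/2.4-.5)
E
python3 - <<'E'
from geo import *
P={'nut':((290,78),(308,92),49),'sleeve':((397,308),(124,194),63),'hub':((548,319),(150,320),45),'block':((421,192),(243,203),39),'short':((275,187),(210,119),33),
'brk':((421,59),(363,165),49),'cap':((548,78),(407,255),49)}
for k,(a,b,z) in P.items():
    x,r=tri([ray(T,tp(a)),ray(S,sp(b))]);print(k,x.round(1),r,'top@z',onz(T,tp(a),z).round(1),'side@z',onz(S,sp(b),z).round(1))
tr={'post':([(70,94),(172,112),(118,367),(14,346)],[(242,18),(247,72),(24,88),(25,32)]),'rail':([(680,198),(782,213),(757,408),(655,394)],[(334,437),(358,549),(107,582),(98,467)])}
# side corner order to be matched: top list is (farleft, farright, nearright, nearleft)
for k,(a,b) in tr.items():
    q=np.array([onz(T,tp(u),12) for u in a]);w=np.array([onz(S,sp(u),12) for u in b])
    print(k,'top',q.round(0)[:,:2].tolist(),q.mean(0).round(1),'side',w.round(0)[:,:2].tolist(),w.mean(0).round(1))
    for m in(q,w):
        v=(m[0]+m[1]-m[2]-m[3])/2;print('yaw',np.degrees(np.arctan2(v[1],v[0])),np.linalg.norm(v))
    print([tri([ray(T,tp(u)),ray(S,sp(v))])[0][2].round(1) for u,v in zip(a,b)])
E
```

```text
nut [666.3 103.3  54.3] [0.3, 0.3] top@z [666.9 103.7  49. ] side@z [668.9 109.6  49. ]
sleeve [466.    8.   62.5] [0.9, 0.9] top@z [465.1   8.1  63. ] side@z [466.8   7.3  63. ]
hub [ 456.8 -124.    46.4] [0.3, 0.3] top@z [ 456.4 -124.1   45. ] side@z [ 457.3 -122.8   45. ]
block [567.3 -12.4  41.3] [0.2, 0.2] top@z [567.7 -12.5  39. ] side@z [567.7 -10.   39. ]
short [572.2 116.8  34.3] [0.5, 0.5] top@z [571.8 117.   33. ] side@z [573.1 118.2  33. ]
brk [681.4 -11.   54.2] [2.5, 2.5] top@z [684.8 -11.7  49. ] side@z [681.1  -5.4  49. ]
cap [ 670.8 -124.4   52.9] [2.8, 2.8] top@z [ 668.7 -124.    49. ] side@z [ 675.5 -121.2   49. ]
post top [[657.0, 305.0], [641.0, 213.0], [412.0, 256.0], [430.0, 349.0]] [534.9 280.9  12. ] side [[659.0, 300.0], [636.0, 205.0], [412.0, 250.0], [429.0, 348.0]] [534.  275.9  12. ]
yaw -10.88844325152717 232.56987659486288
yaw -11.49766805462971 232.23429400912258
[np.float64(8.3), np.float64(5.0), np.float64(6.5), np.float64(11.0)]
rail top [[566.0, -247.0], [553.0, -340.0], [378.0, -315.0], [390.0, -223.0]] [ 472.  -281.2   12. ] side [[567.0, -249.0], [551.0, -342.0], [379.0, -315.0], [392.0, -222.0]] [ 472.1 -282.    12. ]
yaw -7.936226316507363 177.28975786909123
yaw -8.810626693865952 175.54118663470032
[np.float64(10.3), np.float64(8.5), np.float64(11.7), np.float64(13.5)]
```

>>> send_rows:
  motion:
    - [0,0,0,0,0,0,-7.3]
    - [0,0,0,0,0,0,-7.3]
    - [0,0,0,0,0,0,-7.3]
    - [0,-24,-32.5,0,0,0,0]
    - [0,-24,-32.5,0,0,0,0]
    - [0,-24,-32.5,0,0,0,0]
    - [0,-24,-32.5,0,0,0,0]
    - [0,-24,-32.5,0,0,0,0]
    - [0,-24,-32.5,0,0,0,0]
    - [0,-24,-32.5,0,0,0,0]
    - [0,-24,-32.5,0,0,0,0]
    - [0,-24,-32.5,0,0,0,0]
    - [0,-24,-32.5,0,0,0,0]
    - [0,-24,-32.5,0,0,0,0]
    - [0,-24,-32.5,0,0,0,0]
    - [0,-24,-32.5,0,0,0,0]
    - [0,-24,-32.5,0,0,0,0]
    - [0,-24,-32.5,0,0,0,0]
    - [0,-24,-32.5,0,0,0,0]
  squeeze: 30

```text
clock: 2.05
tcp_pos: [589.7, -10.9, 218.3]
tcp_rot: [[-1.0, -0.0, -0.001], [-0.0, 1.0, 0.0], [0.001, 0.0, -1.0]]
ft_force: [0.5, -0.5, 0.2]
finger_gap: 0.999
finger_force: 0.0
```

>>> send_rows:
  motion:
    - [0,0,0,0,0,0,0]
    - [0,0,0,0,0,0,0]
    - [0,0,0,0,0,0,0]

```text
clock: 2.35
tcp_pos: [588.3, -8.5, 218.3]
tcp_rot: [[-1.0, -0.001, -0.001], [-0.001, 1.0, 0.001], [0.001, 0.001, -1.0]]
ft_force: [-0.1, 0.5, 0.3]
finger_gap: 1.004
finger_force: 0.0
```

```bash
python3 cap.py b wrist; python3 -c "
from plant import env;print(env.state()['q'])
import cv2
i=cv2.imread('pics/b_wrist.png');cv2.imwrite('pics/b1.png',cv2.resize(i,(800,500),interpolation=cv2.INTER_CUBIC))"
```

```text
wrist {'fx': 309.70691628693146, 'fy': 309.70691628693146, 'cx': 322.5511803431221, 'cy': 202.21038682868755, 'tool_from_camera': [[-0.001, -0.958, -0.286, 82.046], [1.0, -0.0, -0.0, 1.111], [0.0, -0.286, 0.958, -166.805], [0.0, 0.0, 0.0, 1.0]]}
2.4 [588.29530427  -8.21839463 218.57387688] [[-9.99998513e-01 -1.54839402e-03 -7.59324487e-04]
 [-1.54874512e-03  9.99998694e-01  4.62014298e-04]
 [ 7.58608115e-04  4.63189611e-04 -9.99999605e-01]] 1.0002527023980998
[-1.16661335e+01  1.87929110e+01  8.24638204e+01  1.74603859e-02
  7.87912292e+01 -1.01758261e+02]
```

View pics/b1.png

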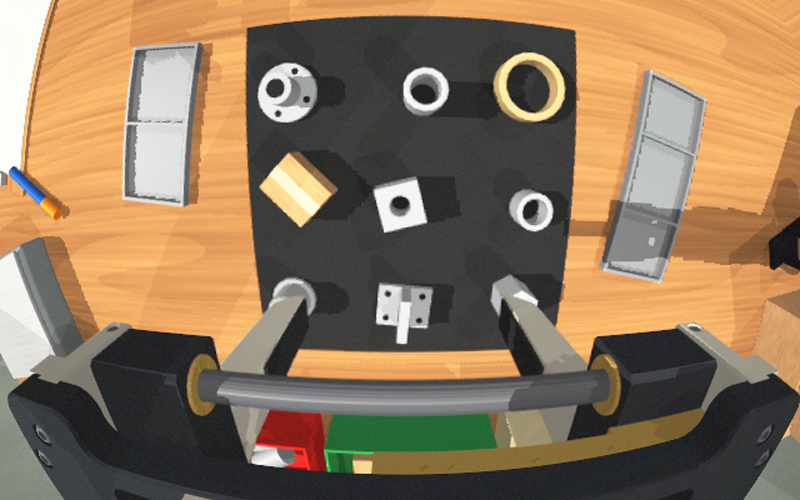

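The wrist view (800×500) shows flange hub top (276,89), sleeve top (429,90), bracket base corners (378,283), (431,286), (429,329), (376,321), and both tray rims. The fingers hide the nut and cap.

```bash
cat >> geo.py <<'E'
def wray(c,p):
    s=c['state'];M=np.array(c['tool_from_camera']);R=np.array(s['tcp_rot'])
    d=np.array([(p[0]-c['cx'])/c['fx'],(p[1]-c['cy'])/c['fy']]);r=np.linalg.norm(d)
    v=np.r_[d/r*np.sin(r),np.cos(r)];o=R@M[:3,3]+s['tcp_pos'];return o,R@M[:3,:3]@v
def wz(c,p,z):
    o,d=wray(c,p);return o+d*(z-o[2])/d[2]
ld=lambda n:pickle.load(open(n,'rb'))
wp=lambda u:((u[0]+.5)/1.25-.5,(u[1]+.5)/1.25-.5)
def ang(v):return round(float(np.degrees(np.arctan2(v[1],v[0]))),1)
E
python3 - <<'E'
from geo import *
B=ld('b_wrist.pkl')
for k,a,b,w in [('sleeve',(397,308),(124,194),(429,90)),('hub',(548,319),(150,320),(276,89)),('block',(421,192),(243,203),(401,205)),('short',(275,187),(210,119),(535,211))]:
    x,r=tri([ray(T,tp(a)),ray(S,sp(b)),wray(B,wp(w))]);print(k,x.round(1),r)
c=np.array([wz(B,wp(u),11) for u in [(378,283),(431,286),(429,329),(376,321)]]);print('brk base',c.round(1)[:,:2].tolist(),c.mean(0),ang(c[3]+c[2]-c[0]-c[1]),ang(c[1]+c[2]-c[0]-c[3]))
u=np.array([wz(B,wp(u),49) for u in [(403,300),(410,302),(407,343),(397,343)]]);print('upr',u.round(1).tolist(),u.mean(0))
for k,cs in [('post',[(602,268),(660,282),(706,100),(648,70)]),('rail',[(123,199),(187,207),(202,43),(137,45)])]:
    q=np.array([wz(B,wp(u),12) for u in cs]);print(k,q.round(0)[:,:2].tolist(),q.mean(0).round(1),ang(q[0]+q[1]-q[2]-q[3]))
E
```

```text
sleeve [465.2  10.5  61.2] [2.4, 2.1, 3.6]
hub [ 456.3 -122.6   44.7] [1.5, 1.0, 1.9]
block [566.4 -11.   39.8] [1.9, 1.0, 2.7]
short [571.2 117.6  33.9] [0.8, 1.7, 2.4]
brk base [[650.4, -33.6], [653.7, 21.4], [704.2, 20.6], [694.4, -36.8]] [675.69125513  -7.11552975  11.        ] -2.4 83.3
upr [[653.0, -7.7, 49.0], [655.0, -1.1, 49.0], [699.9, -3.7, 49.0], [699.9, -13.7, 49.0]] [676.94443942  -6.53432244  49.        ]
post [[635.0, 215.0], [655.0, 306.0], [428.0, 352.0], [410.0, 259.0]] [531.8 282.9  12. ] -11.3
rail [[551.0, -338.0], [565.0, -243.0], [390.0, -217.0], [373.0, -308.0]] [ 469.9 -276.4   12. ] -8.9
```

>>> send_rows:
  motion:
    - [0.3,-22,0,15,0,0,0]
    - [0.3,-22,0,15,0,0,0]
    - [0.3,-22,0,15,0,0,0]
    - [0.3,-22.5,0,15,0,0,0]
    - [0.3,0,0,20,0,0,5]
    - [0.3,0,0,0,0,0,0]
    - [0.3,0,0,0,0,0,0]

```text
clock: 3.1
tcp_pos: [676.8, -8.2, 138.9]
tcp_rot: [[-0.997, 0.083, -0.001], [0.083, 0.997, 0.0], [0.001, 0.0, -1.0]]
ft_force: [0.6, 0.1, 0.7]
finger_gap: 0.704
finger_force: 0.0
```

```bash
python3 cap.py c wrist|tail -4; python3 -c "
import cv2
i=cv2.imread('pics/c_wrist.png')[120:320,180:460];cv2.imwrite('pics/c1.png',cv2.resize(i,(784,560),interpolation=cv2.INTER_CUBIC))"
```

```text
wrist {'fx': 309.70691628693146, 'fy': 309.70691628693146, 'cx': 322.5511803431221, 'cy': 202.21038682868755, 'tool_from_camera': [[-0.001, -0.958, -0.286, 82.134], [1.0, -0.0, -0.001, 0.957], [0.0, -0.286, 0.958, -166.805], [0.0, 0.0, 0.0, 1.0]]}
3.15 [677.43164955  -8.52260502 139.85222266] [[-9.96488019e-01  8.37315313e-02  8.11329977e-04]
 [ 8.37314536e-02  9.96488348e-01 -1.29326337e-04]
 [-8.19309560e-04 -6.09383071e-05 -9.99999663e-01]] 0.7022546143411762
```

View pics/c1.png

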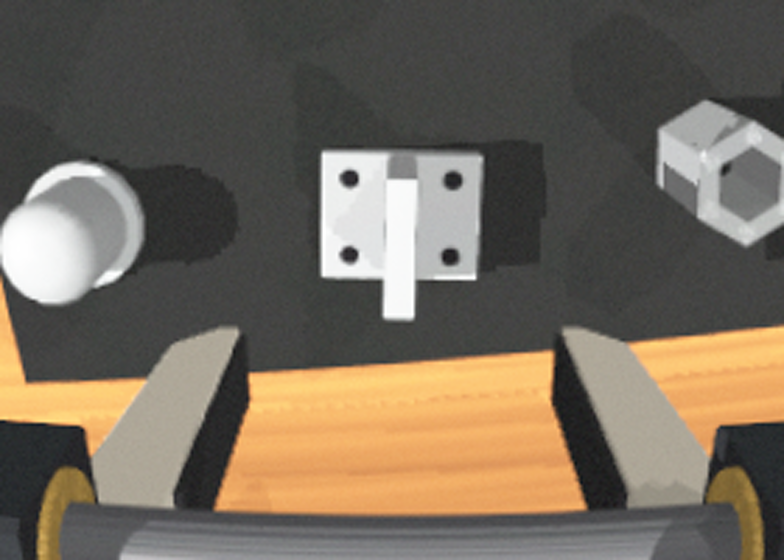

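Close up, the bracket is aligned with the fingers: upright top (388,180)–(414,320). The cap rim is centred at about (84,225), and the nut's top hexagon has vertices (700,158), (755,122), (746,245), (700,213).

Run:
```python
from geo import *
C=ld('c_wrist.pkl');cp=lambda u:(180+(u[0]+.5)/2.8-.5,120+(u[1]+.5)/2.8-.5)
f=lambda u,z:wz(C,cp(u),z).round(1)[:2]
q=np.array([f(u,49) for u in [(388,180),(417,180),(414,320),(384,320)]]);print('upr',q.mean(0),ang(q[2]+q[3]-q[0]-q[1]))
q=np.array([f(u,11) for u in [(321,151),(483,155),(476,279),(320,276)]]);print('base',q.mean(0),ang(q[2]+q[3]-q[0]-q[1]))
n=[f(u,49) for u in [(755,122),(746,245),(700,158),(700,213)]];print('nut',n,(n[0]+n[1])/2,ang(n[1]-n[0]),ang(n[3]-n[2]))
print('cap rim ctr',f((84,225),9),'left/right',f((27,205),9),f((144,222),9))
```

```text
upr [678.175  -7.25 ] -6.1
base [677.35   -7.425] -6.6
nut [array([644.9, 108.1]), array([685.7, 105.8]), array([655.4,  89.1]), array([673.5,  89.2])] [665.3  106.95] -3.2 0.3
cap rim ctr [ 671.1 -125.2] left/right [ 661.3 -147.4] [ 672.  -101.2]
```

>>> send_rows:
  motion:
    - [0.3,0,1,25,0,0,1]
    - [0.3,0,0,25,0,0,0]
    - [0.3,0,0,25,0,0,0]
    - [0.3,0,0,25,0,0,0]
    - [0.3,0,0,15,0,0,0]
    - [0.3,0,0,5,0,0,0]
    - [0.3,0,0,0,0,0,0]
    - [1,0,0,0,0,0,0]
    - [1,0,0,0,0,0,0]
    - [1,0,0,0,0,0,0]
    - [1,0,0,0,0,0,0]
    - [1,0,0,0,0,0,0]
    - [1,0,0,0,0,0,0]
    - [1,0,0,0,0,0,0]

```text
clock: 4.55
tcp_pos: [677.7, -8.4, 18.6]
tcp_rot: [[-0.995, 0.104, -0.0], [0.104, 0.995, -0.0], [0.0, -0.0, -1.0]]
ft_force: [-0.6, -1.3, -0.3]
finger_gap: 0.145
finger_force: 0.0
```

>>> send_rows:
  motion:
    - [1,0,0,0,0,0,0]
    - [1,0,0,0,0,0,0]
    - [1,0,0,0,0,0,0]
    - [1,0,0,0,0,0,0]

```text
clock: 4.95
tcp_pos: [677.7, -8.3, 18.6]
tcp_rot: [[-0.995, 0.104, -0.0], [0.104, 0.995, 0.0], [0.0, 0.0, -1.0]]
ft_force: [0.2, 0.0, -0.1]
finger_gap: 0.107
finger_force: 30.0
```

>>> send_rows:
  motion:
    - [1,0,0,-15,0,0,0]
    - [1,0,0,-25,0,0,0]
    - [1,0,0,-25,0,0,0]
    - [1,0,0,-25,0,0,0]
    - [1,12.1,-26.8,0,0,0,0]
    - [1,12.1,-26.8,0,0,0,0]
    - [1,12.1,-26.8,0,0,0,0]
    - [1,12.1,-26.8,0,0,0,0]
    - [1,12.1,-26.8,0,0,0,0]
    - [1,12.1,-26.8,0,0,0,0]
    - [1,12.1,-26.8,0,0,0,0]
    - [1,12.1,-26.8,0,0,0,0]
    - [1,12.1,-26.8,0,0,0,0]
    - [1,12.1,-26.8,0,0,0,0]
    - [1,12.1,-26.8,0,0,0,2]
    - [1,0,0,0,0,0,0]
    - [1,0,0,0,0,0,0]

```text
clock: 6.65
tcp_pos: [514.3, -288.2, 109.2]
tcp_rot: [[-0.99, 0.14, 0.0], [0.14, 0.99, 0.0], [-0.0, 0.0, -1.0]]
ft_force: [0.3, 0.9, -2.6]
finger_gap: 0.107
finger_force: 30.0
```

```bash
python3 cap.py d wrist|tail -3; python3 -c "
import cv2
i=cv2.imread('pics/d_wrist.png')[60:320,140:500];cv2.imwrite('pics/d1.png',cv2.resize(i,(720,520),interpolation=cv2.INTER_CUBIC))"
```

```text
6.7 [ 514.67049621 -287.498463    109.09181532] [[-9.90272385e-01  1.39142069e-01  2.96735427e-04]
 [ 1.39142166e-01  9.90272358e-01  3.39255638e-04]
 [-2.46644159e-04  3.77243900e-04 -9.99999898e-01]] 0.10735216419494228
```

View pics/d1.png

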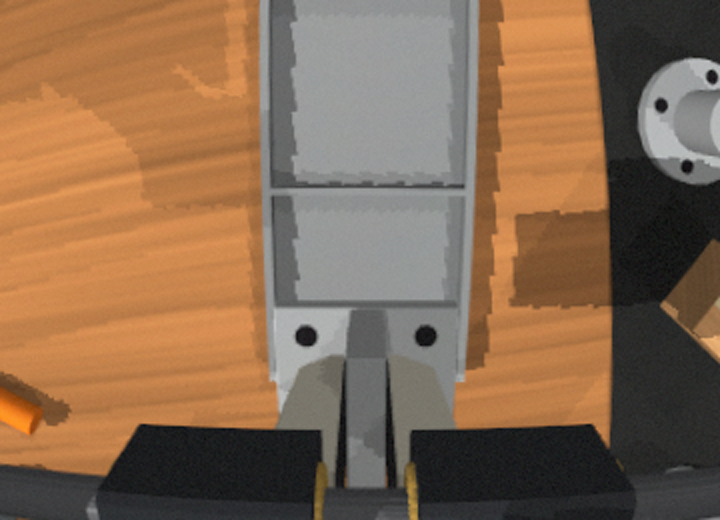

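The bracket hangs over the far compartment. The divider's top edge runs from (272,190) to (467,190), with the tray walls parallel to the tool axes.

Run:
```python
from geo import *
D=ld('d_wrist.pkl');cp=lambda u:(140+(u[0]+.5)/2-.5,60+(u[1]+.5)/2-.5)
a,b=wz(D,cp((272,191)),12),wz(D,cp((467,189)),12);m=(a+b)/2;v=(b-a)/np.linalg.norm(b-a);x=np.array([v[1],-v[0]])
print('div',m.round(1),np.linalg.norm(b-a),ang(x),'far',(m[:2]+43.5*x).round(1),'near',(m[:2]-43.5*x).round(1))
```

```text
div [ 469.1 -279.4   12. ] 84.26030806345253 -7.5 far [ 512.2 -285. ] near [ 426.  -273.7]
```

>>> send_rows:
  motion:
    - [1,1,1,25,0,0,0]
    - [1,0,0,25,0,0,0]
    - [1,0,0,20,0,0,0]
    - [1,0,0,12,0,0,0]
    - [1,0,0,5,0,0,0]
    - [1,0,0,2,0,0,0]
    - [1,0,0,0,0,0,0]
    - [1,0,0,0,0,0,0]

```text
clock: 7.5
tcp_pos: [514.5, -287.0, 20.6]
tcp_rot: [[-0.99, 0.139, 0.001], [0.139, 0.99, -0.001], [-0.002, -0.001, -1.0]]
ft_force: [-0.4, 0.4, -2.7]
finger_gap: 0.105
finger_force: 30.0
```

Another 1.5 mm down, then release and lift.

>>> send_rows:
  motion:
    - [1,0,0,1,0,0,0]
    - [1,0,0,0.5,0,0,0]
    - [1,0,0,0,0,0,0]
    - [1,0,0,0,0,0,0]

```text
clock: 7.9
tcp_pos: [514.0, -286.8, 18.6]
tcp_rot: [[-0.99, 0.139, 0.001], [0.139, 0.99, -0.0], [-0.001, -0.0, -1.0]]
ft_force: [1.1, -0.5, 0.2]
finger_gap: 0.106
finger_force: 30.0
```

>>> send_rows:
  motion:
    - [0.3,0,0,0,0,0,0]
    - [0.3,0,0,0,0,0,0]
    - [0.3,0,0,0,0,0,0]
    - [0.3,0,0,0,0,0,0]
    - [0.3,0,0,-10,0,0,0]
    - [0.3,0,0,-25,0,0,0]
    - [0.3,0,0,-25,0,0,0]
    - [0.3,0,0,-25,0,0,0]
    - [0.3,0,0,-15,0,0,0]
    - [0.3,-14.6,20.3,0,0,0,0]
    - [0.3,-14.6,20.3,0,0,0,0]
    - [0.3,-14.6,20.3,0,0,0,0]
    - [0.3,-14.6,20.3,0,0,0,0]
    - [0.3,-14.6,20.3,0,0,0,0]
    - [0.3,-14.6,20.3,0,0,0,0]
    - [0.3,-14.6,20.3,0,0,0,0]
    - [0.3,-14.6,20.3,0,0,0,0]
    - [0.3,-14.6,20.3,0,0,0,0]
    - [0.3,0,0,0,0,0,0]

```text
clock: 9.8
tcp_pos: [671.0, -121.3, 118.8]
tcp_rot: [[-0.991, 0.136, 0.002], [0.136, 0.991, 0.001], [-0.002, 0.001, -1.0]]
ft_force: [-0.1, 0.5, -0.3]
finger_gap: 0.701
finger_force: 0.0
```

```bash
python3 cap.py e wrist top|tail -3; python3 -c "
import cv2,numpy as np
i=cv2.imread('pics/e_wrist.png')[150:310,200:440];j=cv2.imread('pics/e_top.png')[195:285,395:455]
i=cv2.resize(i,(600,400),interpolation=cv2.INTER_CUBIC);j=cv2.resize(j,(200,300),interpolation=cv2.INTER_CUBIC)
o=np.zeros((400,800,3),np.uint8);o[:,:600]=i;o[:300,600:]=j;cv2.imwrite('pics/e1.png',o)"
```

```text
9.9 [ 669.24793874 -123.58778793  118.46354979] [[-9.90504696e-01  1.37478797e-01 -1.63567469e-04]
 [ 1.37478853e-01  9.90504620e-01 -4.03941775e-04]
 [ 1.06480904e-04 -4.22593293e-04 -9.99999905e-01]] 0.704092912906921
```

View pics/e1.png

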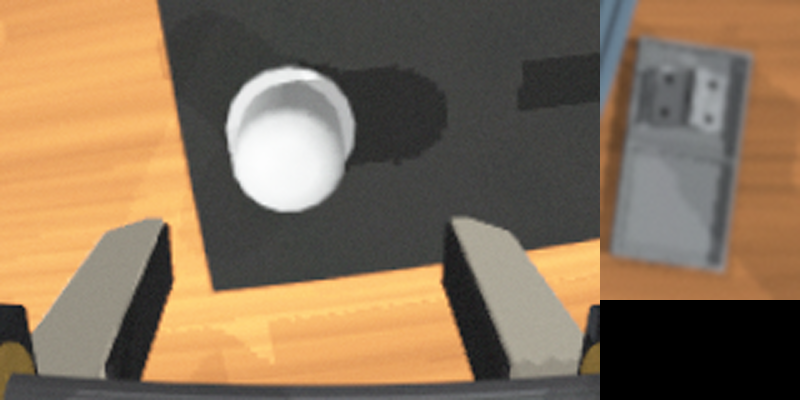

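The bracket stands in the far compartment, seen in the inset. The cap rim spans (227..355, ~129) and its dome is near (289,160).

Run:
```python
from geo import *
D=ld('e_wrist.pkl');cp=lambda u:(200+(u[0]+.5)/2.5-.5,150+(u[1]+.5)/2.5-.5)
print(wz(D,cp((291,129)),9).round(1),wz(D,cp((289,160)),41).round(1),D['state']['tcp_pos'])
```

```text
[ 670.1 -126.5    9. ] [ 671.4 -126.7   41. ] [ 671.04842585 -121.29163212  118.78405666]
```

>>> send_rows:
  motion:
    - [0.3,0,-2.5,25,0,0,0]
    - [0.3,0,0,25,0,0,0]
    - [0.3,0,0,25,0,0,0]
    - [0.3,0,0,20,0,0,0]
    - [0.3,0,0,7,0,0,0]
    - [1,0,0,0,0,0,0]
    - [1,0,0,0,0,0,0]
    - [1,0,0,0,0,0,0]
    - [1,0,0,0,0,0,0]
    - [1,0,0,0,0,0,0]
    - [1,0,0,0,0,0,0]
    - [1,0,0,0,0,0,0]

```text
clock: 11.1
tcp_pos: [669.7, -126.8, 17.5]
tcp_rot: [[-0.99, 0.139, 0.002], [0.139, 0.99, -0.001], [-0.002, -0.001, -1.0]]
ft_force: [-0.4, -1.1, 5.1]
finger_gap: 0.406
finger_force: 30.0
```

>>> send_rows:
  motion:
    - [1,0,0,-15,0,0,0]
    - [1,0,0,-25,0,0,0]
    - [1,0,0,-25,0,0,0]
    - [1,0,0,-20,0,0,0]
    - [1,19.9,-16.3,0,0,0,0]
    - [1,19.9,-16.3,0,0,0,0]
    - [1,19.9,-16.3,0,0,0,0]
    - [1,19.9,-16.3,0,0,0,0]
    - [1,19.9,-16.3,0,0,0,0]
    - [1,19.9,-16.3,0,0,0,0]
    - [1,19.9,-16.3,0,0,0,0]
    - [1,19.9,-16.3,0,0,0,0]
    - [1,19.9,-16.3,0,0,0,0]
    - [1,19.9,-16.3,0,0,0,0]
    - [1,19.9,-16.3,0,0,0,0]
    - [1,0,0,0,0,0,0]
    - [1,0,0,0,0,0,0]

```text
clock: 12.8
tcp_pos: [427.3, -273.7, 101.7]
tcp_rot: [[-0.99, 0.14, 0.001], [0.14, 0.99, -0.0], [-0.001, 0.0, -1.0]]
ft_force: [0.1, -0.7, -1.2]
finger_gap: 0.402
finger_force: 30.0
```

Held, and right above the near compartment. Lower to about 17.5.

>>> send_rows:
  motion:
    - [1,0,0,25,0,0,0]
    - [1,0,0,25,0,0,0]
    - [1,0,0,20,0,0,0]
    - [1,0,0,9,0,0,0]
    - [1,0,0,3,0,0,0]
    - [1,0,0,1,0,0,0]
    - [1,0,0,0,0,0,0]
    - [1,0,0,0,0,0,0]

```text
clock: 13.6
tcp_pos: [427.9, -274.0, 19.0]
tcp_rot: [[-0.99, 0.139, 0.001], [0.139, 0.99, -0.001], [-0.001, -0.001, -1.0]]
ft_force: [0.0, 0.0, -2.1]
finger_gap: 0.402
finger_force: 30.0
```

>>> send_rows:
  motion:
    - [1,0,0,1,0,0,0]
    - [1,0,0,0.7,0,0,0]
    - [1,0,0,0,0,0,0]
    - [1,0,0,0,0,0,0]

```text
clock: 14.0
tcp_pos: [427.6, -274.0, 17.5]
tcp_rot: [[-0.99, 0.139, 0.001], [0.139, 0.99, -0.001], [-0.001, -0.001, -1.0]]
ft_force: [-0.6, 1.8, 5.8]
finger_gap: 0.399
finger_force: 30.0
```

>>> send_rows:
  motion:
    - [0.3,0,0,0,0,0,0]
    - [0.3,0,0,0,0,0,0]
    - [0.3,0,0,0,0,0,0]
    - [0.3,0,0,-10,0,0,0]
    - [0.3,0,0,-25,0,0,0]
    - [0.3,0,0,-25,0,0,0]
    - [0.3,0,0,-25,0,0,0]
    - [0.3,0,0,-15,0,0,0]
    - [0.3,-1.3,25.6,0,0,0,0]
    - [0.3,-1.3,25.6,0,0,0,0]
    - [0.3,-1.3,25.6,0,0,0,0]
    - [0.3,-1.3,25.6,0,0,0,0]
    - [0.3,-1.3,25.6,0,0,0,0]
    - [0.3,-1.3,25.6,0,0,0,0]
    - [0.3,0,0,0,0,0,0]
    - [0.3,0,0,0,0,0,0]

```text
clock: 15.6
tcp_pos: [456.5, -122.5, 117.0]
tcp_rot: [[-0.991, 0.137, 0.001], [0.137, 0.991, -0.001], [-0.001, -0.001, -1.0]]
ft_force: [0.3, 0.3, -0.3]
finger_gap: 0.701
finger_force: 0.0
```

```bash
python3 cap.py f top wrist|tail -3; python3 -c "
import cv2,numpy as np
i=cv2.imread('pics/f_wrist.png')[150:310,200:440];j=cv2.imread('pics/f_top.png')[195:285,395:455]
i=cv2.resize(i,(600,400),interpolation=cv2.INTER_CUBIC);j=cv2.resize(j,(200,300),interpolation=cv2.INTER_CUBIC)
o=np.zeros((400,800,3),np.uint8);o[:,:600]=i;o[:300,600:]=j;cv2.imwrite('pics/f1.png',o)"
```

```text
15.7 [ 456.45340021 -123.41238811  116.81352611] [[-9.90296962e-01  1.38966396e-01  5.17109295e-04]
 [ 1.38966008e-01  9.90296888e-01 -7.23098228e-04]
 [-6.12578080e-04 -6.44221364e-04 -9.99999605e-01]] 0.7021861233427205
```

View pics/f1.png

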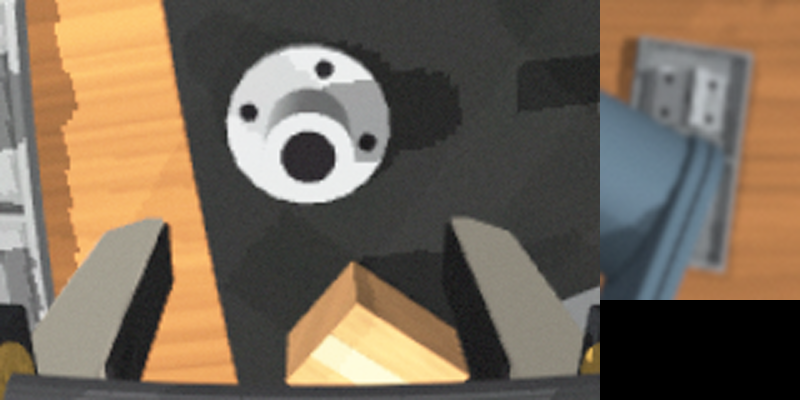

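The hub (308,157) is centred between the fingers. Descend and grip.

>>> send_rows:
  motion:
    - [0.3,0,0,25,0,0,0]
    - [0.3,0,0,25,0,0,0]
    - [0.3,0,0,25,0,0,0]
    - [0.3,0,0,17,0,0,0]
    - [0.3,0,0,5,0,0,0]
    - [1,0,0,0,0,0,0]
    - [1,0,0,0,0,0,0]
    - [1,0,0,0,0,0,0]
    - [1,0,0,0,0,0,0]
    - [1,0,0,0,0,0,0]
    - [1,0,0,0,0,0,0]
    - [1,0,0,0,0,0,0]
    - [1,0,0,0,0,0,0]

```text
clock: 17.0
tcp_pos: [456.7, -122.7, 20.0]
tcp_rot: [[-0.99, 0.139, 0.001], [0.139, 0.99, -0.001], [-0.001, -0.0, -1.0]]
ft_force: [-1.3, 0.5, 5.9]
finger_gap: 0.318
finger_force: 30.0
```

>>> send_rows:
  motion:
    - [1,0,0,-15,0,0,0]
    - [1,0,0,-25,0,0,0]
    - [1,0,0,-25,0,0,0]
    - [1,0,0,-25,0,0,0]
    - [1,0,0,-15,0,0,0]
    - [1,-1.4,27.4,0,0,0,0]
    - [1,-1.4,27.4,0,0,0,0]
    - [1,-1.4,27.4,0,0,0,0]
    - [1,-1.4,27.4,0,0,0,0]
    - [1,-1.4,27.4,0,0,0,0]
    - [1,-1.4,27.4,0,0,0,0]
    - [1,-1.4,27.4,0,0,0,0]
    - [1,-1.4,27.4,0,0,0,0]
    - [1,-1.4,27.4,0,0,0,0]
    - [1,-1.4,27.4,0,0,0,0]
    - [1,-1.4,27.4,0,0,0,0]
    - [1,-1.4,27.4,0,0,0,0]
    - [1,-1.4,27.4,0,0,0,0]
    - [1,-1.4,27.4,0,0,0,0]
    - [1,-1.4,27.4,0,0,0,0]

```text
clock: 19.0
tcp_pos: [533.2, 282.5, 123.2]
tcp_rot: [[-0.99, 0.138, -0.002], [0.139, 0.99, -0.001], [0.002, -0.001, -1.0]]
ft_force: [0.6, -0.3, -3.4]
finger_gap: 0.315
finger_force: 30.0
```

>>> send_rows:
  motion:
    - [1,0,0,0,0,0,0]
    - [1,0,0,0,0,0,0]

```text
clock: 19.2
tcp_pos: [533.1, 281.8, 123.2]
tcp_rot: [[-0.991, 0.137, -0.002], [0.137, 0.991, -0.001], [0.002, -0.001, -1.0]]
ft_force: [-0.6, 0.1, -3.8]
finger_gap: 0.315
finger_force: 30.0
```

```bash
python3 cap.py g wrist|tail -3; python3 -c "
import cv2
i=cv2.imread('pics/g_wrist.png')[20:320,140:540];cv2.imwrite('pics/g1.png',cv2.resize(i,(800,600),interpolation=cv2.INTER_CUBIC))"
```

```text
19.25 [533.16910218 281.1135644  123.419354  ] [[-0.99041806  0.13808377 -0.0022216 ]
 [ 0.13808658  0.99041948 -0.00116482]
 [ 0.00203948 -0.00146043 -0.99999685]] 0.3186808450502433
```

View pics/g1.png

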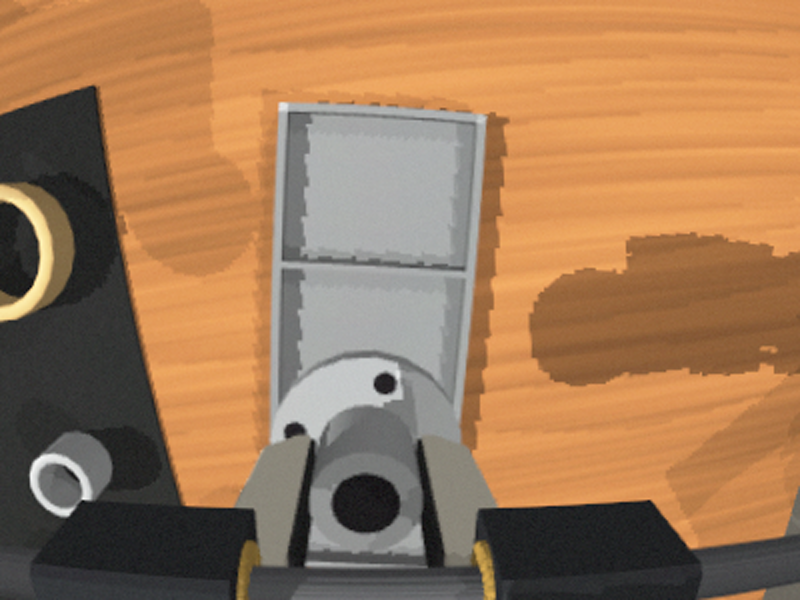

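The near divider's top edge runs from (282,265) to (466,272). The near end's outer rim corners are at (281,103) and (487,115).

Run:
```python
from geo import *
D=ld('g_wrist.pkl');cp=lambda u:(140+(u[0]+.5)/2-.5,20+(u[1]+.5)/2-.5)
f=lambda u:wz(D,cp(u),12)[:2]
a,b=f((282,265)),f((466,272));c,d=f((281,103)),f((487,115))
for p,q,s in((a,b,43.5),(c,d,117)):
    m=(p+q)/2;v=(q-p)/np.linalg.norm(q-p);x=np.array([v[1],-v[0]])
    print(m.round(1),np.linalg.norm(q-p).round(1),ang(x),'mid',(m+s*x).round(1),'near',(m+(s-79)*x).round(1),'far',(m+(s+79)*x).round(1))
```

```text
[489.1 292.3] 83.7 -10.0 mid [532.  284.7] near [454.2 298.5] far [609.7 271. ]
[417.6 306.7] 91.6 -10.9 mid [532.5 284.6] near [454.9 299.5] far [610.1 269.6]
```

>>> send_rows:
  motion:
    - [1,0,1.5,25,0,0,0]
    - [1,0,0,25,0,0,0]
    - [1,0,0,25,0,0,0]
    - [1,0,0,17,0,0,0]
    - [1,0,0,6,0,0,0]
    - [1,0,0,3,0,0,0]
    - [1,0,0,0,0,0,0]
    - [1,0,0,0,0,0,0]

```text
clock: 20.05
tcp_pos: [535.1, 283.1, 24.5]
tcp_rot: [[-0.99, 0.139, 0.002], [0.139, 0.99, 0.0], [-0.002, 0.001, -1.0]]
ft_force: [0.2, 0.2, -3.0]
finger_gap: 0.321
finger_force: 30.0
```

>>> send_rows:
  motion:
    - [1,0,0,2,0,0,0]
    - [1,0,0,1.5,0,0,0]
    - [1,0,0,0.5,0,0,0]
    - [1,0,0,0,0,0,0]
    - [1,0,0,0,0,0,0]

```text
clock: 20.55
tcp_pos: [534.6, 283.2, 20.1]
tcp_rot: [[-0.99, 0.139, 0.001], [0.139, 0.99, 0.0], [-0.001, 0.0, -1.0]]
ft_force: [-1.8, 0.1, 3.1]
finger_gap: 0.321
finger_force: 30.0
```

>>> send_rows:
  motion:
    - [0.3,0,0,0,0,0,0]
    - [0.3,0,0,0,0,0,0]
    - [0.3,0,0,0,0,0,0]
    - [0.3,0,0,0,0,0,0]
    - [0.3,0,0,-10,0,0,0]
    - [0.3,0,0,-25,0,0,0]
    - [0.3,0,0,-25,0,0,0]
    - [0.3,0,0,-25,0,0,0]
    - [0.3,0,0,-15,0,0,0]
    - [0.3,-17.2,-17.5,0,0,0,0]
    - [0.3,-17.2,-17.5,0,0,0,0]
    - [0.3,-17.2,-17.5,0,0,0,0]
    - [0.3,-17.2,-17.5,0,0,0,0]
    - [0.3,-17.2,-17.5,0,0,0,0]
    - [0.3,-17.2,-17.5,0,0,0,0]
    - [0.3,-17.2,-17.5,0,0,0,0]
    - [0.3,-17.2,-17.5,0,0,0,0]
    - [0.3,-17.2,-17.5,0,0,0,-6]
    - [0.3,0,0,0,0,0,0]

```text
clock: 22.45
tcp_pos: [667.7, 102.6, 120.1]
tcp_rot: [[-0.999, 0.035, 0.002], [0.035, 0.999, -0.001], [-0.002, -0.001, -1.0]]
ft_force: [-0.1, -0.2, -0.2]
finger_gap: 0.701
finger_force: 0.0
```

```bash
python3 cap.py h wrist top|tail -3; python3 -c "
import cv2,numpy as np
i=cv2.imread('pics/h_wrist.png')[150:310,200:440];j=cv2.imread('pics/h_top.png')[165:270,175:245]
i=cv2.resize(i,(600,400),interpolation=cv2.INTER_CUBIC);j=cv2.resize(j,(200,300),interpolation=cv2.INTER_CUBIC)
o=np.zeros((400,800,3),np.uint8);o[:,:600]=i;o[:300,600:]=j;cv2.imwrite('pics/h1.png',o)"
```

```text
22.55 [665.76020787 105.33407793 119.73964281] [[-9.99311972e-01  3.70885762e-02 -1.44092208e-04]
 [ 3.70885187e-02  9.99311911e-01  3.83114662e-04]
 [ 1.58202237e-04  3.77506901e-04 -9.99999916e-01]] 0.6997450284963127
```

View pics/h1.png

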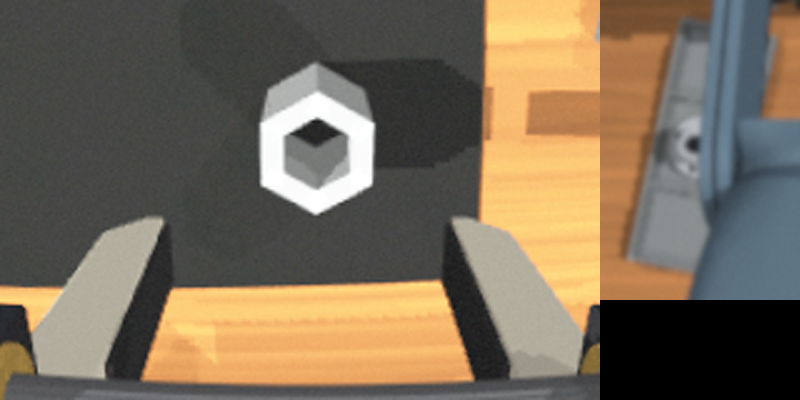

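The nut's flats face the fingers and it is centred to within about 3 mm. The inset shows the flange in the middle compartment. Descend and grip.

>>> send_rows:
  motion:
    - [0.3,0,0.5,25,0,0,0]
    - [0.3,0,0,25,0,0,0]
    - [0.3,0,0,25,0,0,0]
    - [0.3,0,0,19,0,0,0]
    - [0.3,0,0,5,0,0,0]
    - [1,0,0,0,0,0,0]
    - [1,0,0,0,0,0,0]
    - [1,0,0,0,0,0,0]
    - [1,0,0,0,0,0,0]
    - [1,0,0,0,0,0,0]
    - [1,0,0,0,0,0,0]
    - [1,0,0,0,0,0,0]

```text
clock: 23.75
tcp_pos: [666.5, 106.1, 21.7]
tcp_rot: [[-0.999, 0.035, 0.002], [0.035, 0.999, 0.0], [-0.002, 0.0, -1.0]]
ft_force: [-1.0, 0.3, 6.3]
finger_gap: 0.385
finger_force: 30.0
```

>>> send_rows:
  motion:
    - [1,0,0,-15,0,0,0]
    - [1,0,0,-25,0,0,0]
    - [1,0,0,-25,0,0,0]
    - [1,0,0,-20,0,0,0]
    - [1,8.8,22.8,0,0,0,0]
    - [1,8.8,22.8,0,0,0,0]
    - [1,8.8,22.8,0,0,0,0]
    - [1,8.8,22.8,0,0,0,0]
    - [1,8.8,22.8,0,0,0,0]
    - [1,8.8,22.8,0,0,0,0]
    - [1,8.8,22.8,0,0,0,0]
    - [1,0,0,0,0,0,4.5]
    - [1,0,0,0,0,0,4.5]
    - [1,0,0,0,0,0,0]
    - [1,0,0,0,0,0,0]

```text
clock: 25.25
tcp_pos: [609.5, 267.6, 105.6]
tcp_rot: [[-0.982, 0.188, -0.0], [0.188, 0.982, -0.0], [0.0, -0.0, -1.0]]
ft_force: [0.5, -0.3, -3.5]
finger_gap: 0.385
finger_force: 30.0
```

>>> send_rows:
  motion:
    - [1,0,0,25,0,0,0]
    - [1,0,0,25,0,0,0]
    - [1,0,0,20,0,0,0]
    - [1,0,0,8,0,0,0]
    - [1,0,0,2.5,0,0,0]
    - [1,0,0,1,0,0,0]
    - [1,0,0,0,0,0,0]
    - [1,0,0,0,0,0,0]

```text
clock: 26.05
tcp_pos: [610.5, 267.9, 25.2]
tcp_rot: [[-0.982, 0.19, 0.002], [0.19, 0.982, 0.0], [-0.002, 0.001, -1.0]]
ft_force: [-0.4, 0.7, -3.3]
finger_gap: 0.384
finger_force: 30.0
```

>>> send_rows:
  motion:
    - [1,0,0,1.5,0,0,0]
    - [1,0,0,1,0,0,0]
    - [1,0,0,0.5,0,0,0]
    - [1,0,0,0.5,0,0,0]
    - [1,0,0,0,0,0,0]
    - [1,0,0,0,0,0,0]

```text
clock: 26.65
tcp_pos: [610.0, 267.8, 21.7]
tcp_rot: [[-0.982, 0.19, 0.001], [0.19, 0.982, 0.0], [-0.001, 0.0, -1.0]]
ft_force: [-3.4, -1.2, 5.3]
finger_gap: 0.385
finger_force: 30.0
```

>>> send_rows:
  motion:
    - [0.3,0,0,0,0,0,0]
    - [0.3,0,0,0,0,0,0]
    - [0.3,0,0,0,0,0,0]
    - [0.3,0,0,0,0,0,0]
    - [0.3,0,0,-10,0,0,0]
    - [0.3,0,0,-25,0,0,0]
    - [0.3,0,0,-25,0,0,0]
    - [0.3,0,0,-25,0,0,0]
    - [0.3,0,0,-25,0,0,0]
    - [0.3,8.4,-25.6,0,0,0,0]
    - [0.3,8.4,-25.6,0,0,0,0]
    - [0.3,8.4,-25.6,0,0,0,0]
    - [0.3,8.4,-25.6,0,0,0,0]
    - [0.3,8.4,-25.6,0,0,0,0]
    - [0.3,8.4,-25.6,0,0,0,0]
    - [0.3,8.4,-25.6,0,0,0,0]
    - [0.3,8.4,-25.6,0,0,0,0]
    - [0.3,8.4,-25.6,0,0,0,0]
    - [0.3,8.4,-25.6,0,0,0,0]
    - [0.3,8.4,-25.6,0,0,0,0]

```text
clock: 28.65
tcp_pos: [465.1, 8.0, 131.3]
tcp_rot: [[-0.982, 0.19, 0.001], [0.19, 0.982, -0.0], [-0.001, -0.0, -1.0]]
ft_force: [0.2, -0.1, -0.7]
finger_gap: 0.702
finger_force: 0.0
```

>>> send_rows:
  motion:
    - [0.35,0,0,0,0,0,0]
    - [0.35,0,0,0,0,0,0]

```text
clock: 28.85
tcp_pos: [465.8, 8.6, 131.2]
tcp_rot: [[-0.981, 0.192, 0.001], [0.192, 0.981, 0.0], [-0.001, 0.0, -1.0]]
ft_force: [0.4, 0.1, -0.1]
finger_gap: 0.656
finger_force: 0.0
```

```bash
python3 cap.py i wrist top|tail -3; python3 -c "
import cv2,numpy as np
i=cv2.imread('pics/i_wrist.png')[150:310,200:440];j=cv2.imread('pics/i_top.png')[165:270,175:245]
i=cv2.resize(i,(600,400),interpolation=cv2.INTER_CUBIC);j=cv2.resize(j,(200,300),interpolation=cv2.INTER_CUBIC)
o=np.zeros((400,800,3),np.uint8);o[:,:600]=i;o[:300,600:]=j;cv2.imwrite('pics/i1.png',o)"
```

```text
28.95 [466.07190452   9.30016066 130.93854603] [[-9.81727944e-01  1.90286222e-01  1.18183762e-03]
 [ 1.90286462e-01  9.81728605e-01  9.31292186e-05]
 [-1.14252259e-03  3.16315256e-04 -9.99999297e-01]] 0.652033467537824
```

View pics/i1.png

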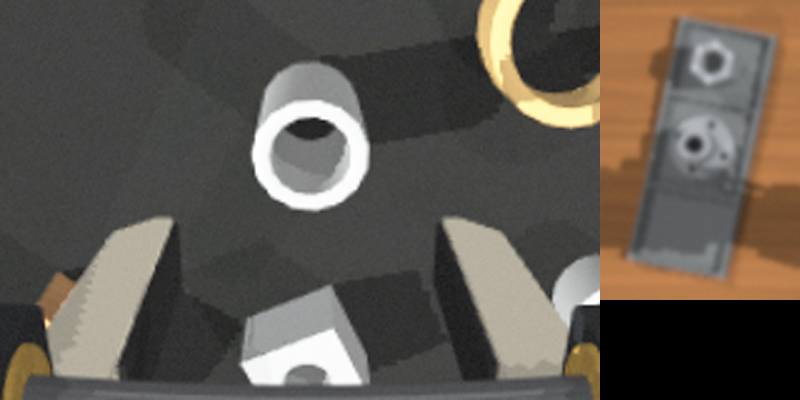

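The sleeve is centred at (310,154). The inset shows nut and flange standing in their compartments. Descend and grip.

>>> send_rows:
  motion:
    - [0.35,0,0,25,0,0,0]
    - [0.35,0,0,25,0,0,0]
    - [0.35,0,0,25,0,0,0]
    - [0.35,0,0,20,0,0,0]
    - [0.35,0,0,6,0,0,0]
    - [1,0,0,0,0,0,0]
    - [1,0,0,0,0,0,0]
    - [1,0,0,0,0,0,0]
    - [1,0,0,0,0,0,0]
    - [1,0,0,0,0,0,0]
    - [1,0,0,0,0,0,0]

```text
clock: 30.05
tcp_pos: [466.4, 8.9, 30.5]
tcp_rot: [[-0.982, 0.191, 0.002], [0.191, 0.982, -0.0], [-0.002, 0.0, -1.0]]
ft_force: [0.3, 2.7, 6.6]
finger_gap: 0.408
finger_force: 30.0
```

>>> send_rows:
  motion:
    - [1,0,0,-15,0,0,0]
    - [1,0,0,-25,0,0,0]
    - [1,0,0,-25,0,0,0]
    - [1,0,0,-25,0,0,0]
    - [1,6,25.6,0,0,0,0]
    - [1,6,25.6,0,0,0,0]
    - [1,6,25.6,0,0,0,0]
    - [1,6,25.6,0,0,0,0]
    - [1,6,25.6,0,0,0,0]
    - [1,6,25.6,0,0,0,0]
    - [1,6,25.6,0,0,0,0]
    - [1,6,25.6,0,0,0,0]
    - [1,6,25.6,0,0,0,0]
    - [1,6,25.6,0,0,0,0]
    - [1,6,25.6,0,0,0,0]
    - [1,0,0,0,0,0,0]
    - [1,0,0,0,0,0,0]

```text
clock: 31.75
tcp_pos: [453.5, 297.7, 118.8]
tcp_rot: [[-0.982, 0.189, -0.001], [0.189, 0.982, -0.001], [0.001, -0.001, -1.0]]
ft_force: [-0.2, -1.2, -4.0]
finger_gap: 0.41
finger_force: 30.0
```

>>> send_rows:
  motion:
    - [1,-1,0,25,0,0,0]
    - [1,0,0,25,0,0,0]
    - [1,0,0,20,0,0,0]
    - [1,0,0,10,0,0,0]
    - [1,0,0,4,0,0,0]
    - [1,0,0,2,0,0,0]
    - [1,0,0,0,0,0,0]
    - [1,0,0,0,0,0,0]

```text
clock: 32.55
tcp_pos: [455.9, 297.9, 34.4]
tcp_rot: [[-0.982, 0.19, 0.002], [0.19, 0.982, 0.001], [-0.001, 0.001, -1.0]]
ft_force: [0.5, -0.0, -2.3]
finger_gap: 0.413
finger_force: 30.0
```

>>> send_rows:
  motion:
    - [1,0,0,1.5,0,0,0]
    - [1,0,0,1.5,0,0,0]
    - [1,0,0,0.7,0,0,0]
    - [1,0,0,0.3,0,0,0]
    - [1,0,0,0,0,0,0]
    - [1,0,0,0,0,0,0]

```text
clock: 33.15
tcp_pos: [455.5, 297.9, 30.5]
tcp_rot: [[-0.982, 0.19, 0.001], [0.19, 0.982, 0.0], [-0.001, 0.0, -1.0]]
ft_force: [-2.0, -0.0, 5.6]
finger_gap: 0.412
finger_force: 30.0
```

>>> send_rows:
  motion:
    - [0.3,0,0,0,0,0,0]
    - [0.3,0,0,0,0,0,0]
    - [0.3,0,0,0,0,0,0]
    - [0.3,0,0,0,0,0,0]
    - [0.3,0,0,-10,0,0,0]
    - [0.3,0,0,-25,0,0,0]
    - [0.3,0,0,-25,0,0,0]
    - [0.3,0,0,-25,0,0,0]
    - [0.3,0,0,-25,0,0,0]
    - [0.3,0,0,-25,0,0,0]
    - [0.3,29,20,0,0,0,0]
    - [0.3,29,20,0,0,0,0]
    - [0.3,29,20,0,0,0,0]
    - [0.3,29,20,0,0,0,0]
    - [0.3,29,20,0,0,0,0]
    - [0.3,29,20,0,0,0,0]
    - [0.3,0,0,0,0,0,0]
    - [0.3,0,0,0,0,0,0]

```text
clock: 34.95
tcp_pos: [306.8, 449.0, 165.0]
tcp_rot: [[-0.982, 0.188, 0.001], [0.188, 0.982, 0.0], [-0.001, 0.0, -1.0]]
ft_force: [0.1, 0.5, 0.3]
finger_gap: 0.701
finger_force: 0.0
```

```bash
python3 cap.py k top side|tail -3; python3 -c "
import cv2,numpy as np
i=cv2.imread('pics/k_top.png')[140:280,180:446];j=cv2.imread('pics/k_side.png')[110:360,225:435]
i=cv2.resize(i,(500,263),interpolation=cv2.INTER_CUBIC);j=cv2.resize(j,(300,357),interpolation=cv2.INTER_CUBIC)
o=np.zeros((360,800,3),np.uint8);o[:263,:500]=i;o[:357,500:]=j;cv2.imwrite('pics/k1.png',o)"
```

```text
35.05 [307.83334618 448.16245919 164.76759828] [[-9.81648149e-01  1.90700343e-01  5.39250477e-04]
 [ 1.90700301e-01  9.81648297e-01 -1.27509026e-04]
 [-5.53670327e-04 -2.23337705e-05 -9.99999846e-01]] 0.6998056104605225
```

View pics/k1.png

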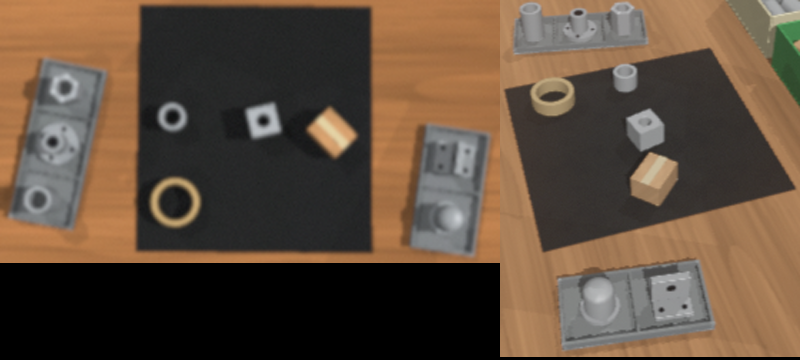

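All five parts stand upright in their compartments: sleeve, flange and nut on the left, bracket and cap on the right. The short sleeve and block have not moved.

```bash
python3 -c "
from plant import env;print(env.hand_in())"
```

```text
the job is handed in; nothing more can be done
None
```

I filled both kits and handed the job in at about 35 s. The last top and side views show all five parts released and upright in their compartments, with the short sleeve and square block still in place; the hand-in returned no verdict.

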